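Load the grinder's tray and hold its guard open

TASK

Put both aluminium blanks upright into the two nests of the blue loading tray, fully down, with each copper tab in the slot at the tray's white-lined edge. Then lift the grinder's yellow guard by its red bar handle to 45 degrees and keep holding it there, still, so that I can slide the work under it: finish while holding, because the guard falls shut if let go. Leave the other things on the bench where they are.

Things in the scene. Friction and masses are not known exactly. Their poses are not given: they have to be found in the camera images.
- blank_a_mid (a point): Blank A: aluminium block 66 x 34 x 48 high (the 34 mm width is the grasp), about 280 g, with a copper-coloured tab 14 wide and 22 high standing 15 mm out of the foot of one 34 mm end; it starts upright on the bench. The point is the centre of the 66 x 34 x 48 block, 24 mm above its underside; its x axis runs along the 66 mm length towards the tab, z up.
- blank_a_tab (a point): Point inside the tab of blank A, at the level of the underside, 43 mm along x from the centre.
- blank_b_mid (a point): Blank B: aluminium block 66 x 34 x 48 high (the 34 mm width is the grasp), about 280 g, with a copper-coloured tab 14 wide and 22 high standing 15 mm out of the foot of one 34 mm end; it starts upright on the bench. The point is the centre of the 66 x 34 x 48 block, 24 mm above its underside; its x axis runs along the 66 mm length towards the tab, z up.
- blank_b_tab (a point): Point inside the tab of blank B, at the level of the underside, 43 mm along x from the centre.
- blank_a: Blank A as a whole; origin at the centre of the block's underside, x towards the tab.
- blank_b: Blank B as a whole; origin at the centre of the block's underside, x towards the tab.
- tray: Blue loading tray, 116 x 136, floor 4 mm thick, fixed; origin under its centre, x towards the white-lined edge with the tab slots. Each nest takes one upright blank with 3 mm play all round, between grey ribs 10 mm high above its floor; the ribs leave gaps 40 mm wide for the fingers at the middle of both long sides. Two seated blanks stand 40 mm apart.
- nest1 (a point): Centre of the floor of the tray's nest 1 (left, y = +37 mm in the tray), 4 mm above the bench. x axis along the nest's length to its tab slot. A seated blank's centre lies 24 mm above this point. Either blank may go in either nest.
- slot1 (a point): Where the tab point of a seated blank lies in nest 1: 43 mm along x from the nest's centre, in the 22 mm wide slot of the nest's far end wall (the tray edge with the white line). A blank put in the wrong way round does not go down.
- nest2 (a point): Centre of the floor of the tray's nest 2 (right, y = -37 mm in the tray), 4 mm above the bench. x axis along the nest's length to its tab slot. A seated blank's centre lies 24 mm above this point. Either blank may go in either nest.
- slot2 (a point): Where the tab point of a seated blank lies in nest 2: 43 mm along x from the nest's centre, in the 22 mm wide slot of the nest's far end wall (the tray edge with the white line). A blank put in the wrong way round does not go down.
- guard (a joint): Opening angle of the grinder's guard in rad: 0 is shut (guard level), it grows as the front edge rises; stop at 1.25. Its own weight (about 0.5 kg) and a spring shut it from any angle; some 5 N upwards at the handle holds it.
- guard_hinge (a point): Middle of the guard's hinge axis on the green bench grinder (fixed, 300 long, 200 wide), 128 mm above the bench. The axis is the point's y; the shut guard runs from here along its -x, level. The guard is a yellow frame with a clear window, 125 long, 184 wide, 8 thick. The housing behind the hinge rises 47 mm above the axis.
- handle_mid (a point): Middle of the guard's red bar handle: 14 mm round, along y, free for 100 mm between two struts, in the guard's plane, 170 mm from the hinge axis and 38 mm clear of the guard's front edge, so fingers can straddle it from above. At angle q it lies 170 cos q along -x and 170 sin q above the hinge. The point turns with the guard; the bar itself is guard_c5.
- mug: Bystander, leave alone: blue mug, 80 mm across, 95 high.
- screwdriver: Bystander, leave alone: red-handled screwdriver lying on the bench.
- hammer: Bystander, leave alone: hammer lying on the bench.
- brush: Bystander, leave alone: brush lying on the bench.
- oilstone: Bystander, leave alone: brown-red sharpening stone, 150 x 50 x 25.
- plaster_foot: Bystander, leave alone: white plaster study of a foot, 160 x 75, 120 high.

How it is judged:
On the way, in this order (a step that is already met when the one before it is completed fails the run):
1. both blanks are seated in the nests, tabs in the slots, and let go, with the guard still down (((horizontal distance between blank_a_mid and nest1 below 0.008 m and horizontal distance between blank_a_tab and slot1 below 0.012 m and z of blank_a_mid in the frame of nest1 below 0.028 m and angle between each of blank_a_mid, blank_b_mid's own z axis and vertical below 0.08 rad and horizontal distance between blank_b_mid and nest2 below 0.008 m and horizontal distance between blank_b_tab and slot2 below 0.012 m and z of blank_b_mid in the frame of nest2 below 0.028 m) or (horizontal distance between blank_a_mid and nest2 below 0.008 m and horizontal distance between blank_a_tab and slot2 below 0.012 m and z of blank_a_mid in the frame of nest2 below 0.028 m and angle between each of blank_a_mid, blank_b_mid's own z axis and vertical below 0.08 rad and horizontal distance between blank_b_mid and nest1 below 0.008 m and horizontal distance between blank_b_tab and slot1 below 0.012 m and z of blank_b_mid in the frame of nest1 below 0.028 m)) and contact force between each of blank_a, blank_b and the fingers below 0.1 N and value of joint guard below 0.15 rad), for 0.2 s.
2. the guard is lifted by its handle (value of joint guard above 0.4 rad and contact force between guard_c5 and the fingers above 0.5 N), for 0.1 s.
At the end, for the whole second after the job is handed in: Both blanks stand fully down in the nests (within 8 mm, tab point within 12 mm of the slot point, centre less than 28 mm over the nest floor), one in each, untouched by the fingers; the guard is still, open 45 degrees within 6 (0.68 to 0.89 rad), with the fingers bearing on its handle (over 0.5 N) (((horizontal distance between blank_a_mid and nest1 below 0.008 m and horizontal distance between blank_a_tab and slot1 below 0.012 m and z of blank_a_mid in the frame of nest1 below 0.028 m and angle between each of blank_a_mid, blank_b_mid's own z axis and vertical below 0.08 rad and horizontal distance between blank_b_mid and nest2 below 0.008 m and horizontal distance between blank_b_tab and slot2 below 0.012 m and z of blank_b_mid in the frame of nest2 below 0.028 m) or (horizontal distance between blank_a_mid and nest2 below 0.008 m and horizontal distance between blank_a_tab and slot2 below 0.012 m and z of blank_a_mid in the frame of nest2 below 0.028 m and angle between each of blank_a_mid, blank_b_mid's own z axis and vertical below 0.08 rad and horizontal distance between blank_b_mid and nest1 below 0.008 m and horizontal distance between blank_b_tab and slot1 below 0.012 m and z of blank_b_mid in the frame of nest1 below 0.028 m)) and contact force between each of blank_a, blank_b and the fingers below 0.1 N and value of joint guard between 0.68 and 0.89 rad and velocity of joint guard between -0.05 and 0.05 rad/s and contact force between guard_c5 and the fingers above 0.5 N); the arm keeps its last pose, push and grip.
It fails at once if a bystander (mug, tool, stone or plaster foot) is shifted by more than 30 mm (distance of any of mug, screwdriver, hammer, brush, oilstone, plaster_foot from where it was at the start of the episode above 0.03 m).
It also fails if it takes over 64 s, if anything falls off the work surface, if the arm or the gripper's body presses on something with over 40 N, if the wrist force passes 120 N, or if a joint passes its speed limit or range.

ROBOT

A 7-joint arm with a two-finger parallel gripper is mounted at the origin on the work surface. World frame = base frame: x ahead of the robot, y to its left, z up, the work surface at z = 0. Lengths are in m, angles in rad, forces in N, time in s.
With the tool pointing down it reaches from about 0.35 to 0.9 m from the base axis. Payload 7.2 kg.
Tool frame: the origin (TCP) lies at the very end of the fingers, on their centre line; the grasp point (between the pads) lies 19 mm behind it; z points along the fingers, y is the line along which they close (so a half turn about z gives the same grasp; the last joint's range is limited). The gripper opens to 88 mm and grips with 3 to 60 N. Pads are 20 mm wide; open, the fingers measure 115 mm over their backs; the gripper's body (75 mm by 178 mm) begins 61 mm behind the grasp point.
Start: joints at [1.178, 0.411, -0.013, 1.596, 0.006, 1.134, -0.082], TCP at [0.199, -0.592, 0.223] pointing down, gripper open.
Joint ranges: [-2.95, 2.95], [-0.29, 1.99], [-1.47, 1.44], [0.14, 2.54], [-1.03, 4.17], [0.13, 1.85], [-2.86, 2.86]. Speed limits (rad/s): [2.39, 2.39, 3.01, 3.01, 3.14, 3.14, 3.14].

INTERFACE

Orientations are given as a unit quaternion [w, x, y, z].
In Python, from rig import * gives the robot as it stands. The module is installed in compiled form; this text tells all that it offers.
- The arm moves only by the tool carry_out, never from a script. Its argument "commands" is a list of rows, each a list of 7 numbers: the finger opening in mm, from 0 to 87.8, then the shift along the tool's x, y, z in mm, then the turn, a rotation vector about the tool's x, y, z in rad. A call has exactly 8 rows; each row shifts and turns the commanded pose from where the row before left it, along the tool's axes as they then stand; what a row does not reach is not made up. A row lasts 1/8 s, in which the tool goes at most 62.5 mm and 10.7 degrees, less where a joint would pass 70% of its speed; a pose out of reach is approached as far as the arm can. A call with a gripper value outside its range is refused whole. The fingers move at their own pace and stop on an object; the grip force is fixed at half the most. Time passes only in rows, so rows that do not move let the fingers close, or fill a call up. It gives the time, the measured TCP pose, the force, the opening and the grip force at its end, in the units of the state.
- sense(): the state, without advancing time (a new reading comes with each control period).
- camera(name): name is "side" or "top"; returns a dict with "pixels" (384x512x3 uint8, red, green, blue), "fx", "fy", "cx", "cy" (pixels), "dist" ([k1, k2, p1, p2, k3] as OpenCV has them; the pictures are not rectified), "rvec" (rotation vector, rad) and "tvec" (3), from world to camera coordinates, as OpenCV has them. Camera axes: x right, y down, z forward; pixel columns grow to the right and rows downward; lengths in m; the calibration is good to about 2 mm. A picture is of the moment at which its call begins. There is no depth.
- sign_off(): hands the job in; it is judged then, once.
Trained networks look in the newest picture that a camera, given by its name, has taken for a name from the list of things; names that differ only in an ending like _2 or _b are one class to them, and where a whole thing is asked for, a point or a joint stands for the part that bears it (a point fixed in the world has none). Each returns a list of dicts, best first, with "p" (0 to 1); they miss things now and then, are a little off and sometimes report something else, mostly with a low value. They report only what shows in the picture. A call takes as long as a camera call.
- spot_in(camera, thing): "at" ([row, column] in pixels, amid what is visible of it).
- cut_out(camera, thing): "mask" (384x512 bool, what is visible of it) and "at" ([row, column] in pixels, amid what is visible of it).
The state is a dict: "time_s": time; "joints": joint angles; "joint_velocities": joint speeds; "joint_torque": joint torques, N m; "ee_pos": TCP position; "orientation": TCP orientation; "wrist_force": force on the tool from outside, world axes, zero at the start; "ft_torque": the same for the moment, N m; "width": opening from 0.0 (shut) to 1.0 (fully open); "finger_force": force on a finger pad.
Only numpy, scipy, OpenCV 4.12 (cv2) and the standard library are available. Lean on these libraries where they do the work, as an engineer would, in place of code of your own. Each camera call takes 0.05 s, during which the arm holds its last target. There are 200 camera calls.

## Working session

There is one attempt and no reset: what is moved stays moved. The work goes in short steps, Python scripts to look and compute and a tool call to move; the robot and the scene stay as the last step left them, time stands still between calls to the robot, and variables do not carry over. Pictures are saved under pics/ and viewed, at most 10 in all, crops included, and the job is handed in when it is done.

Besides the shell and the picture viewer there is one more tool, called after "Call:" as name([rows], argument=value, ...), one row to a line, values as JSON. carry_out: Moves the arm, as the interface text tells. Its arguments: {"type":"object","properties":{"commands":{"type":"array","items":{"type":"array","items":{"type":"number"}}}},"required":["commands"]}

```bash
mkdir -p pics; cat > h.py <<'E'
from rig import *
import numpy as np, cv2
from scipy.spatial.transform import Rotation as R
def shot(n,f=None):
    c=camera(n)
    if f: cv2.imwrite('pics/'+f,c['pixels'][:,:,::-1])
    c['K']=np.array([[c['fx'],0,c['cx']],[0,c['fy'],c['cy']],[0,0,1.]]);c['d']=np.array(c['dist'],float)
    c['Rm']=cv2.Rodrigues(np.array(c['rvec'],float))[0];c['t']=np.array(c['tvec'],float).ravel()
    return c
def ray(c,rc):
    u=cv2.undistortPoints(np.array([[[rc[1],rc[0]]]],float),c['K'],c['d']).ravel()
    d=c['Rm'].T@np.array([u[0],u[1],1]);o=-c['Rm'].T@c['t'];return o,d
def atz(c,rc,z):
    o,d=ray(c,rc);return o+d*(z-o[2])/d[2]
def proj(c,P):
    p=cv2.projectPoints(np.array(P,float).reshape(-1,1,3),np.array(c['rvec'],float),c['t'],c['K'],c['d'])[0].reshape(-1,2);return p[:,::-1]
def st():
    s=sense();r=R.from_quat(np.roll(s['orientation'],-1));return s,np.array(s['ee_pos']),r
E
python3 - <<'E'
from h import *
np.set_printoptions(precision=3,suppress=True)
s,p,r=st();print(p,r.as_matrix(),s['width'])
for n in('top','side'):
    c=shot(n,n+'0.png');o,d=ray(c,[192,256]);print(n,o,d)
    for t in('blank_a','blank_a_tab','tray','nest1','nest2','slot1','slot2','handle_mid','guard_hinge'):
        print(t,[(np.round(q['at'],1),round(q['p'],2),atz(c,q['at'],{'blank_a':.03,'handle_mid':.128,'guard_hinge':.128}.get(t,.004))[:2]) for q in spot_in(n,t)[:3]])
E
```

```text
[ 0.199 -0.592  0.222] [[ 0.948  0.319 -0.001]
 [ 0.319 -0.948  0.001]
 [-0.    -0.002 -1.   ]] 1.0010415226899223
top [ 0.381 -0.075  1.118] [ 0.188  0.011 -0.982]
blank_a [(array([180.8, 182.7]), 0.76, array([0.631, 0.168])), (array([233. , 126.4]), 0.72, array([0.469, 0.342]))]
blank_a_tab [(array([180.1, 188.7]), 0.74, array([0.638, 0.154]))]
tray [(array([242.4, 198.6]), 0.67, array([0.437, 0.121]))]
nest1 [(array([240.8, 197.8]), 0.57, array([0.442, 0.123]))]
nest2 [(array([240.8, 197.8]), 0.57, array([0.442, 0.123]))]
slot1 [(array([240.2, 195.3]), 0.96, array([0.444, 0.131]))]
slot2 [(array([240.2, 195.3]), 0.96, array([0.444, 0.131]))]
handle_mid [(array([186.8, 322.7]), 0.84, array([ 0.58 , -0.255])), (array([182.2, 118.4]), 0.19, array([0.609, 0.333]))]
guard_hinge [(array([164.6, 323.8]), 0.97, array([ 0.646, -0.262])), (array([167.1, 239.1]), 0.59, array([ 0.644, -0.017]))]
side [0.435 1.    0.75 ] [ 0.08  -0.848 -0.524]
blank_a [(array([317. , 271.6]), 0.89, array([0.466, 0.343])), (array([262.8, 209.8]), 0.84, array([0.63 , 0.179]))]
blank_a_tab [(array([260.8, 210.8]), 0.93, array([0.636, 0.142]))]
tray [(array([262. , 283.3]), 0.83, array([0.448, 0.131])), (array([200.7, 305.7]), 0.51, array([ 0.389, -0.167]))]
nest1 [(array([260.7, 289.7]), 0.56, array([0.432, 0.124]))]
nest2 [(array([260.7, 289.7]), 0.56, array([0.432, 0.124]))]
slot1 [(array([260.4, 284.2]), 0.93, array([0.446, 0.124]))]
slot2 [(array([260.4, 284.2]), 0.93, array([0.446, 0.124]))]
handle_mid [(array([154.6, 246.9]), 0.71, array([ 0.578, -0.228]))]
guard_hinge [(array([164.7, 225.1]), 0.79, array([ 0.637, -0.156])), (array([151.9, 320.3]), 0.31, array([ 0.348, -0.263]))]
```

```bash
python3 -c "
import cv2
a=cv2.imread('pics/top0.png');cv2.imwrite('pics/t1.png',cv2.resize(a[130:280,90:290],None,fx=4,fy=4,interpolation=2))"
```

```text
(no output)
```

View pics/top0.png

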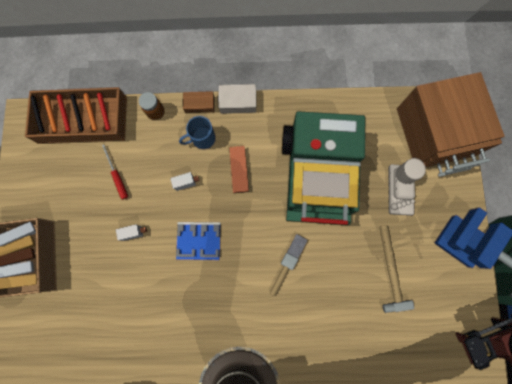

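View pics/side0.png

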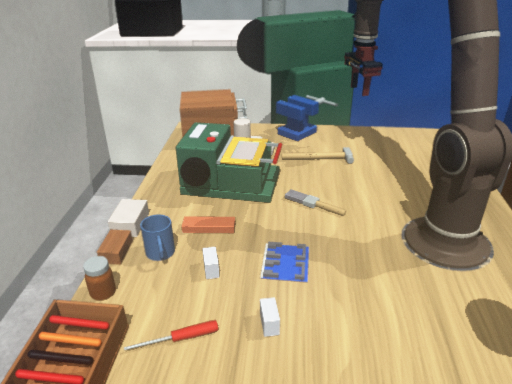

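View pics/t1.png

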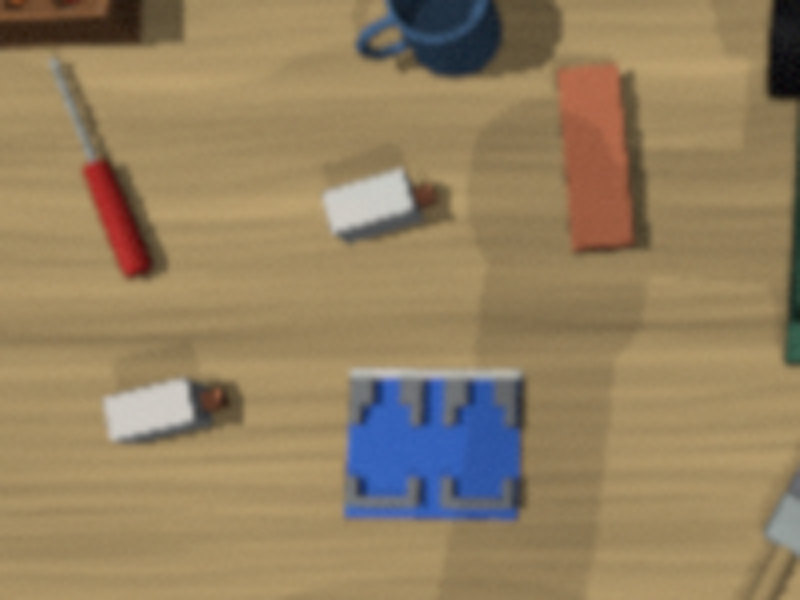

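The top view has +x up and +y to the left.

- **Blanks:** centred at about (181,183) and (233,127), with tabs pointing right (-y).
- **Tray:** centred at about (241,198), with the white line on its far (+x) edge.
- **Red handle:** runs along row 221, columns 303–350.

Next I'll fit silhouettes from both cameras.

```bash
cat > fit.py <<'E'
from h import *
from scipy.optimize import minimize
def box(x0,x1,y0,y1,z0,z1): return np.array([[x,y,z] for x in(x0,x1) for y in(y0,y1) for z in(z0,z1)])
BL=[box(-.033,.033,-.017,.017,0,.048),box(.033,.048,-.007,.007,0,.022)]
TR=[box(-.058,.058,-.068,.068,0,.004)]
def render(c,boxes,q,S=8):
    r=R.from_euler('z',q[2]).as_matrix();m=np.zeros((384,512),np.uint8)
    P=[proj(c,b@r.T+[q[0],q[1],q[3] if len(q)>3 else 0])[:,::-1] for b in boxes];A=np.concatenate(P)
    lo=np.floor(A.min(0)).astype(int)-2;hi=np.ceil(A.max(0)).astype(int)+3
    big=np.zeros(((hi[1]-lo[1])*S,(hi[0]-lo[0])*S),np.uint8)
    for p in P: cv2.fillConvexPoly(big,cv2.convexHull(np.round((p-lo+.5)*S).astype(np.int32)),255)
    out=np.zeros((384,512));out[lo[1]:hi[1],lo[0]:hi[0]]=cv2.resize(big,(hi[0]-lo[0],hi[1]-lo[1]),interpolation=cv2.INTER_AREA)/255.
    return out
def fit(cm,boxes,q0):
    f=lambda q:sum(np.abs(render(c,boxes,[*q[:2],q[2]/10])-m).sum() for c,m in cm)
    best=None
    for dy in(-.15,0,.15):
        s=np.array([q0[0],q0[1],(q0[2]+dy)*10]);sim=np.vstack([s]+[s+d for d in([.012,0,0],[0,.012,0],[0,0,1.5])])
        o=minimize(f,s,method='Nelder-Mead',options=dict(initial_simplex=sim,xatol=1e-4,fatol=.05))
        if best is None or o.fun<best.fun: best=o
    return np.array([*best.x[:2],best.x[2]/10]),best.fun,[m.sum() for c,m in cm]
E
python3 - <<'E'
from fit import *
np.set_printoptions(precision=4,suppress=True)
cs={n:shot(n) for n in('top','side')}
mk={n:{t:cut_out(n,t) for t in('blank_a','tray')} for n in cs}
def near(n,t,xy,z):
    return min(mk[n][t],key=lambda q:np.hypot(*(atz(cs[n],q['at'],z)[:2]-xy)))['mask'].astype(float)
for nm,t,b,z,q0 in(('A','blank_a',BL,.03,[.63,.17,-1.35]),('B','blank_a',BL,.03,[.468,.342,-1.45]),('tray','tray',TR,0,[.44,.124,0])):
    for ns in(('top','side'),('top',),('side',)):
        print(nm,ns,*fit([(cs[n],near(n,t,q0[:2],z)) for n in ns],b,q0))
for n in cs:
    im=cs[n]['pixels'].astype(int);r=(im[...,0]>110)&(im[...,1]<70)&(im[...,2]<70)
    reg=np.zeros_like(r)
    if n=='top': reg[210:230,295:360]=1
    else: reg[138:170,268:290]=1
    ys,xs=np.nonzero(r&reg);print(n,len(ys));cv2.imwrite('x.png',0*r)
    P=np.c_[ys,xs].astype(float);k=1 if n=='top' else 0
    e=[P[P[:,k]<=P[:,k].min()+1].mean(0),P[P[:,k]>=P[:,k].max()-1].mean(0)]
    for q in e+[P.mean(0)]: print(q,atz(cs[n],q,.131))
E
```

```text
A ('top', 'side') [ 0.6311  0.1688 -1.3017] 79.65882352941176 [np.float64(323.0), np.float64(431.0)]
A ('top',) [ 0.6327  0.167  -1.3144] 36.48627450980392 [np.float64(323.0)]
A ('side',) [ 0.6304  0.1704 -1.3057] 30.521568627450982 [np.float64(431.0)]
B ('top', 'side') [ 0.4721  0.3358 -1.3471] 73.64313725490197 [np.float64(368.0), np.float64(655.0)]
B ('top',) [ 0.473   0.3349 -1.3246] 28.10588235294118 [np.float64(368.0)]
B ('side',) [ 0.4716  0.3368 -1.3618] 33.44705882352941 [np.float64(655.0)]
tray ('top', 'side') [ 0.4438  0.124  -0.023 ] 182.3372549019608 [np.float64(1582.0), np.float64(1678.0)]
tray ('top',) [ 0.4452  0.1231 -0.0235] 58.72156862745098 [np.float64(1582.0)]
tray ('side',) [ 0.4434  0.1252 -0.0282] 92.61960784313725 [np.float64(1678.0)]
top 160
[219.  302.5] [ 0.4893 -0.193   0.131 ]
[222.  345.5] [ 0.4779 -0.3127  0.131 ]
[220.45   323.9125] [ 0.4837 -0.2527  0.131 ]
side 43
[144.5 279.5] [ 0.4791 -0.3019  0.131 ]
[161.5 274.5] [ 0.4891 -0.1815  0.131 ]
[153.2558 277.0233] [ 0.4841 -0.2377  0.131 ][ WARN:0@19.401] global loadsave.cpp:1063 imwrite_ Unsupported depth image for selected encoder is fallbacked to CV_8U.
```

The two cameras agree to within about 3 mm. The tray is at (0.444, 0.124) with yaw -0.024. Blank A is at (0.631, 0.169) with yaw -1.30, and blank B is at (0.472, 0.336) with yaw -1.35. The handle is at about (0.484, -0.25).

```bash
cat > plan.py <<'E'
import sys
from h import *
x,y,z,yaw=map(float,sys.argv[1:5]);n=int(sys.argv[5]);nr=int(sys.argv[6]) if len(sys.argv)>6 else n
s,p,r=st()
M=r.as_matrix();tgt=np.array([[np.cos(yaw),np.sin(yaw),0],[np.sin(yaw),-np.cos(yaw),0],[0,0,-1]])
rv=R.from_matrix(M.T@tgt).as_rotvec();step=(np.array([x,y,z])-p)/n*1000
print('t',round(s['time_s'],2),'p',p.round(4),'yaw',np.arctan2(M[1,0],M[0,0]).round(3),'rotvec',rv.round(3),'dist',np.linalg.norm(step*n).round(1))
for i in range(n):
    Mi=M@R.from_rotvec(rv*min(i,nr)/nr).as_matrix();print((Mi.T@step).round(1),(rv/nr).round(3) if i<nr else 0)
E
python3 plan.py .631 .169 .20 1.84 16
```

```text
t 1.3 p [ 0.1994 -0.5923  0.2227] yaw 0.325 rotvec [ 0.     0.    -1.515] dist 875.4
[ 40.8 -36.5   1.4] [ 0.     0.    -0.095]
[ 44.  -32.5   1.4] [ 0.     0.    -0.095]
[ 46.9 -28.2   1.4] [ 0.     0.    -0.095]
[ 49.3 -23.6   1.4] [ 0.     0.    -0.095]
[ 51.4 -18.8   1.4] [ 0.     0.    -0.095]
[ 52.9 -13.9   1.4] [ 0.     0.    -0.095]
[54.  -8.8  1.4] [ 0.     0.    -0.095]
[54.6 -3.7  1.4] [ 0.     0.    -0.095]
[54.7  1.5  1.4] [ 0.     0.    -0.095]
[54.3  6.7  1.4] [ 0.     0.    -0.095]
[53.4 11.8  1.4] [ 0.     0.    -0.095]
[52.1 16.8  1.4] [ 0.     0.    -0.095]
[50.2 21.6  1.4] [ 0.     0.    -0.095]
[48.  26.3  1.4] [ 0.     0.    -0.095]
[45.3 30.7  1.4] [ 0.     0.    -0.095]
[42.2 34.8  1.4] [ 0.     0.    -0.095]
```

Call:
carry_out([
  [87,41,-36.5,-4,0,0,-0.095],
  [87,44,-32.5,-4,0,0,-0.095],
  [87,47,-28,-4,0,0,-0.095],
  [87,49,-23.5,-4,0,0,-0.095],
  [87,51,-19,-4,0,0,-0.095],
  [87,53,-14,-4,0,0,-0.095],
  [87,54,-9,0,0,0,-0.095],
  [87,54.5,-4,0,0,0,-0.095],
])

```text
time_s: 2.3
ee_pos: [0.4149, -0.2099, 0.2471]
orientation: [0.001, 0.856, 0.517, 0.0]
wrist_force: [-0.2, -0.2, -0.8]
width: 0.992
finger_force: 0.0
```

Call:
carry_out([
  [87,54.5,1.5,0,0,0,-0.095],
  [87,54,7,0,0,0,-0.095],
  [87,53,12,0,0,0,-0.095],
  [87,52,17,6,0,0,-0.095],
  [87,50,21.5,10,0,0,-0.095],
  [87,48,26,10,0,0,-0.095],
  [87,45,31,10,0,0,-0.095],
  [87,42,35,10,0,0,-0.095],
])

```text
time_s: 3.3
ee_pos: [0.6302, 0.1695, 0.2003]
orientation: [0.0, 0.603, 0.798, -0.0]
wrist_force: [0.7, -0.3, 0.3]
width: 0.99
finger_force: 0.0
```

```bash
python3 plan.py .631 .169 .016 1.84 5
```

```text
t 3.3 p [0.6302 0.1695 0.2003] yaw 1.847 rotvec [0.    0.    0.007] dist 184.3
[-0.1  0.1 36.9] [0.    0.    0.001]
[-0.1  0.1 36.9] [0.    0.    0.001]
[-0.1  0.1 36.9] [0.    0.    0.001]
[-0.1  0.1 36.9] [0.    0.    0.001]
[-0.1  0.1 36.9] [0.    0.    0.001]
```

Call:
carry_out([
  [87,-0.5,0.5,37,0,0,0.007],
  [87,0,0,37,0,0,0],
  [87,0,0,37,0,0,0],
  [87,0,0,37,0,0,0],
  [87,0,0,24,0,0,0],
  [87,0,0,12,0,0,0],
  [87,0,0,0,0,0,0],
  [87,0,0,0,0,0,0],
])

```text
time_s: 4.3
ee_pos: [0.6306, 0.1683, 0.0178]
orientation: [0.0, 0.607, 0.795, 0.001]
wrist_force: [0.4, -0.1, 0.3]
width: 0.985
finger_force: 0.0
```

Call:
carry_out([
  [20,0,0,0,0,0,0],
  [20,0,0,0,0,0,0],
  [20,0,0,0,0,0,0],
  [20,0,0,0,0,0,0],
  [20,0,0,0,0,0,0],
  [20,0,0,0,0,0,0],
  [20,0,0,0,0,0,0],
  [20,0,0,0,0,0,0],
])

```text
time_s: 5.3
ee_pos: [0.6299, 0.1679, 0.0166]
orientation: [0.0, 0.607, 0.795, 0.0]
wrist_force: [-0.3, 1.2, -0.4]
width: 0.388
finger_force: 30.0
```

Call:
carry_out([
  [20,0,0,-5,0,0,0],
  [20,0,0,-15,0,0,0],
  [20,0,0,-30,0,0,0],
  [20,0,0,-30,0,0,0],
  [20,0,0,-20,0,0,0],
  [20,0,0,0,0,0,0],
  [20,0,0,0,0,0,0],
  [20,0,0,0,0,0,0],
])

```text
time_s: 6.3
ee_pos: [0.6292, 0.1675, 0.1152]
orientation: [-0.001, 0.607, 0.795, -0.001]
wrist_force: [-0.8, -0.4, -2.4]
width: 0.386
finger_force: 30.0
```

```bash
cat > held.py <<'E'
import sys
from fit import *
# pose of a held blank relative to TCP, from both cameras
s,p,r=st();M=r.as_matrix();yaw=np.arctan2(-M[1,0],-M[0,0])
np.set_printoptions(precision=4,suppress=True)
zu=p[2]-.016;q0=[p[0],p[1],yaw]
B=[b+[0,0,zu] for b in BL]
cm=[]
for n in('top','side'):
    c=shot(n,sys.argv[1]+n+'.png');L=cut_out(n,'blank_a')
    k=min(L,key=lambda q:np.hypot(*(atz(c,q['at'],zu+.03)[:2]-p[:2])));cm.append((c,k['mask'].astype(float)))
    print(n,k['p'],*fit(cm[-1:],B,q0))
q,f,m=fit(cm,B,q0);print('both',q,f,m,'tcp',p,yaw)
c_,s_=np.cos(q[2]),np.sin(q[2]);d=q[:2]-p[:2];print('block offset along/across',d@[c_,s_],d@[-s_,c_],'dyaw',q[2]-yaw)
E
python3 held.py hA; python3 plan.py .445 .161 .10 3.118 8
```

```text
top 0.68 [0.572  0.071  0.7019] 685.5803921568627 [np.float64(351.0)]
side 0.87 [ 0.6292  0.1712 -1.3102] 32.90588235294118 [np.float64(458.0)]
both [ 0.6291  0.1712 -1.3109] 820.3647058823531 [np.float64(351.0), np.float64(458.0)] tcp [0.6292 0.1675 0.1152] -1.30374666884698
block offset along/across -0.0035655850264518017 0.0009369057848453617 dyaw -0.007142225571798777
t 6.5 p [0.6296 0.1679 0.116 ] yaw 1.838 rotvec [-1.00e-03 -1.00e-03 -1.28e+00] dist 185.4
[  5.3 -22.5   2. ] [-0.   -0.   -0.16]
[  8.8 -21.4   2. ] [-0.   -0.   -0.16]
[ 12.1 -19.7   2. ] [-0.   -0.   -0.16]
[ 15.  -17.5   2. ] [-0.   -0.   -0.16]
[ 17.6 -14.9   2. ] [-0.   -0.   -0.16]
[ 19.8 -11.9   2. ] [-0.   -0.   -0.16]
[21.4 -8.6  2. ] [-0.   -0.   -0.16]
[22.5 -5.1  2. ] [-0.   -0.   -0.16]
```

```bash
python3 plan.py .445 .087 .10 3.118 8
```

```text
t 6.5 p [0.6296 0.1679 0.116 ] yaw 1.838 rotvec [-1.00e-03 -1.00e-03 -1.28e+00] dist 202.2
[ -3.7 -24.9   2. ] [-0.   -0.   -0.16]
[  0.4 -25.2   2. ] [-0.   -0.   -0.16]
[  4.4 -24.8   2. ] [-0.   -0.   -0.16]
[  8.3 -23.8   2. ] [-0.   -0.   -0.16]
[ 11.9 -22.2   2. ] [-0.   -0.   -0.16]
[ 15.3 -20.    2. ] [-0.   -0.   -0.16]
[ 18.3 -17.3   2. ] [-0.   -0.   -0.16]
[ 20.8 -14.2   2. ] [-0.   -0.   -0.16]
```

Call:
carry_out([
  [20,-3.5,-25,2,0,0,-0.16],
  [20,0.5,-25,2,0,0,-0.16],
  [20,4.5,-25,2,0,0,-0.16],
  [20,8.5,-24,2,0,0,-0.16],
  [20,12,-22,2,0,0,-0.16],
  [20,15.5,-20,2,0,0,-0.16],
  [20,18.5,-17.5,2,0,0,-0.16],
  [20,21,-14,2,0,0,-0.16],
])

```text
time_s: 7.5
ee_pos: [0.4436, 0.0874, 0.1006]
orientation: [0.0, 0.009, 1.0, -0.0]
wrist_force: [0.3, -0.6, -2.1]
width: 0.387
finger_force: 30.0
```

Call:
carry_out([
  [20,0,0,20,0,0,0],
  [20,0,0,20,0,0,0],
  [20,0,0,10,0,0,0],
  [20,0,0,0,0,0,0],
  [20,0,0,0,0,0,0],
  [20,0,0,0,0,0,0],
  [20,0,0,0,0,0,0],
  [20,0,0,0,0,0,0],
])

```text
time_s: 8.5
ee_pos: [0.4444, 0.0877, 0.0508]
orientation: [0.0, 0.012, 1.0, -0.0]
wrist_force: [0.8, -0.3, -3.3]
width: 0.385
finger_force: 30.0
```

```bash
python3 held.py hB; python3 plan.py .445 .087 .03 3.118 1
python3 -c "
import cv2,numpy as np
a=cv2.imread('pics/hBtop.png')[190:290,140:270];b=cv2.imread('pics/hBside.png')[190:290,225:355]
cv2.imwrite('pics/hB.png',cv2.resize(np.vstack([a,b]),None,fx=3,fy=3,interpolation=2))"
```

```text
top 0.67 [ 0.5129 -0.0202  0.3045] 640.8549019607843 [np.float64(348.0)]
side 0.68 [ 0.4457  0.0939 -0.0151] 317.0352941176471 [np.float64(344.0)]
both [ 0.445   0.0942 -0.0463] 1011.7725490196079 [np.float64(348.0), np.float64(344.0)] tcp [0.4444 0.0877 0.0508] -0.02389501937266025
block offset along/across 0.0002744118204023282 0.0065543010379060015 dyaw -0.02236978652466737
t 8.7 p [0.4443 0.0877 0.0506] yaw 3.118 rotvec [-0.  0. -0.] dist 20.7
[-0.8 -0.7 20.6] [-0.  0. -0.]
```

View pics/hB.png

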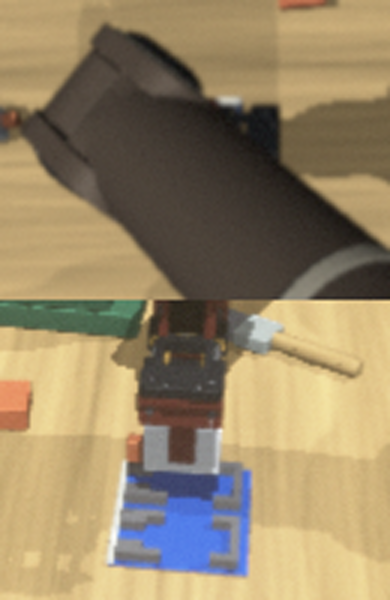

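In the side view the blank hangs over nest 2 with its tab toward the white line (crop columns 130–222). The top view is blocked by the arm. I'll lower it with a 1 mm correction.

Call:
carry_out([
  [20,0.8,-0.7,10,0,0,0],
  [20,0,0,5,0,0,0],
  [20,0,0,5,0,0,0],
  [20,0,0,4,0,0,0],
  [20,0,0,4,0,0,0],
  [20,0,0,2,0,0,0],
  [20,0,0,0,0,0,0],
  [20,0,0,0,0,0,0],
])

```text
time_s: 9.7
ee_pos: [0.4424, 0.0872, 0.0218]
orientation: [-0.0, 0.012, 1.0, -0.001]
wrist_force: [-12.3, -3.1, 28.3]
width: 0.383
finger_force: 30.0
```

Call:
carry_out([
  [52,0,0,0,0,0,0],
  [52,0,0,0,0,0,0],
  [52,0,0,0,0,0,0],
  [52,0,0,-20,0,0,0],
  [52,0,0,-40,0,0,0],
  [52,0,0,-60,0,0,0],
  [52,0,0,-60,0,0,0],
  [52,0,0,0,0,0,0],
])

```text
time_s: 10.7
ee_pos: [0.4458, 0.0878, 0.2043]
orientation: [0.003, 0.012, 1.0, 0.0]
wrist_force: [0.0, -0.2, -0.5]
width: 0.591
finger_force: 0.0
```

```bash
python3 plan.py .472 .336 .17 1.795 8
```

```text
t 10.7 p [0.4458 0.0878 0.2043] yaw 3.117 rotvec [0.005 0.006 1.322] dist 251.9
[-2.5 31.1  4.3] [0.001 0.001 0.165]
[ 2.7 31.1  4.3] [0.001 0.001 0.165]
[ 7.7 30.2  4.3] [0.001 0.001 0.165]
[12.6 28.5  4.3] [0.001 0.001 0.165]
[17.1 26.1  4.3] [0.001 0.001 0.165]
[21.2 22.9  4.3] [0.001 0.001 0.165]
[24.7 19.1  4.3] [0.001 0.001 0.165]
[27.5 14.8  4.3] [0.001 0.001 0.165]
```

Moving to B also clears the view of A.

Call:
carry_out([
  [52,-2.5,31,4,0,0,0.165],
  [87,2.5,31,4,0,0,0.165],
  [87,7.5,30,4,0,0,0.165],
  [87,12.5,28.5,4,0,0,0.165],
  [87,17,26,4,0,0,0.165],
  [87,21,23,4,0,0,0.165],
  [87,24.5,19,4,0,0,0.165],
  [87,27.5,15,4,0,0,0.165],
])

```text
time_s: 11.7
ee_pos: [0.4695, 0.3349, 0.167]
orientation: [-0.0, 0.625, 0.781, -0.001]
wrist_force: [-0.4, -0.4, 0.6]
width: 0.989
finger_force: 0.0
```

```bash
cat > rest.py <<'E'
import sys
from fit import *
np.set_printoptions(precision=4,suppress=True)
xy=np.array([float(sys.argv[2]),float(sys.argv[3])]);ims=[]
for n in('top','side'):
    c=shot(n)
    a,b=proj(c,[[*xy,.03]])[0].astype(int);ims.append(cv2.resize(c['pixels'][max(a-30,0):a+30,b-40:b+40,::-1],(480,290),interpolation=2)) 
    L=cut_out(n,'blank_a')
    if not L: print(n,'none');continue
    k=min(L,key=lambda q:np.hypot(*(atz(c,q['at'],.034)[:2]-xy)));m=k['mask'].astype(float)
    for z in(.004,.014): print(n,z,round(k['p'],2),*fit([(c,m)],[v+[0,0,z] for v in BL],[*xy,-.024]))
cv2.imwrite('pics/'+sys.argv[1]+'.png',np.vstack(ims))
E
python3 rest.py rA .443 .087; python3 plan.py .472 .336 .016 1.795 5
```

```text
top 0.004 0.58 [0.4415 0.0872 0.0208] 28.07843137254902 [np.float64(325.0)]
top 0.014 0.58 [0.4404 0.0855 0.0212] 29.29019607843137 [np.float64(325.0)]
side 0.004 0.72 [ 0.4513  0.0818 -0.1823] 256.678431372549 [np.float64(389.0)]
side 0.014 0.72 [ 0.4535  0.0947 -0.0496] 269.7607843137255 [np.float64(389.0)]
t 11.9 p [0.469  0.3344 0.1673] yaw 1.801 rotvec [-0.002  0.001  0.006] dist 151.4
[ 0.2  0.7 30.3] [-0.     0.     0.001]
[ 0.2  0.7 30.3] [-0.     0.     0.001]
[ 0.2  0.7 30.3] [-0.     0.     0.001]
[ 0.2  0.7 30.3] [-0.     0.     0.001]
[ 0.2  0.7 30.3] [-0.     0.     0.001]
```

View pics/rA.png

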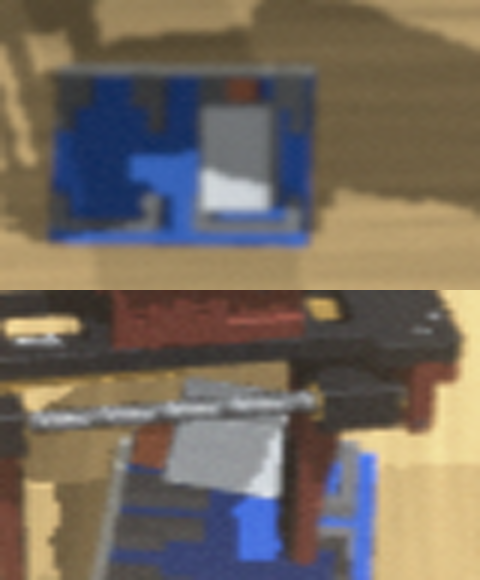

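The top view shows A inside nest 2 with its tab in the slot (tab at about (90,240) in the crop). The gripper hides the side view, so I'll check depth once it is clear. Picking B now.

Call:
carry_out([
  [87,0.5,2,30,0,0,0.006],
  [87,0.5,1.5,30,0,0,0],
  [87,0,0,30,0,0,0],
  [87,0,0,30,0,0,0],
  [87,0,0,20,0,0,0],
  [87,0,0,11,0,0,0],
  [20,0,0,0,0,0,0],
  [20,0,0,0,0,0,0],
])

```text
time_s: 12.9
ee_pos: [0.4735, 0.3366, 0.0185]
orientation: [0.0, 0.625, 0.781, 0.001]
wrist_force: [-0.2, -0.1, -0.3]
width: 0.804
finger_force: 0.0
```

Call:
carry_out([
  [20,0,0,0,0,0,0],
  [20,0,0,0,0,0,0],
  [20,0,0,0,0,0,0],
  [20,0,0,0,0,0,0],
  [20,0,0,0,0,0,0],
  [20,0,0,-5,0,0,0],
  [20,0,0,-20,0,0,0],
  [20,0,0,-30,0,0,0],
])

```text
time_s: 13.9
ee_pos: [0.4728, 0.336, 0.0735]
orientation: [-0.0, 0.625, 0.781, -0.0]
wrist_force: [0.7, -0.1, -1.5]
width: 0.387
finger_force: 30.0
```

```bash
python3 plan.py .62 .25 .15 3.118 8
```

```text
t 13.9 p [0.4728 0.336  0.0735] yaw 1.792 rotvec [-1.000e-03 -1.000e-03 -1.326e+00] dist 186.8
[-14.5  15.6  -9.6] [-0.    -0.    -0.166]
[-16.9  13.   -9.6] [-0.    -0.    -0.166]
[-18.8  10.   -9.6] [-0.    -0.    -0.166]
[-20.2   6.8  -9.6] [-0.    -0.    -0.166]
[-21.    3.3  -9.6] [-0.    -0.    -0.166]
[-21.3  -0.2  -9.6] [-0.    -0.    -0.166]
[-21.   -3.7  -9.6] [-0.    -0.    -0.166]
[-20.1  -7.1  -9.6] [-0.    -0.    -0.166]
```

Call:
carry_out([
  [20,-14.5,15.5,-9.5,0,0,-0.166],
  [20,-17,13,-9.5,0,0,-0.166],
  [20,-19,10,-9.5,0,0,-0.166],
  [20,-20,7,-9.5,0,0,-0.166],
  [20,-21,3.5,-9.5,0,0,-0.166],
  [20,-21,0,-9.5,0,0,-0.166],
  [20,-21,-3.5,-9.5,0,0,-0.166],
  [20,-20,-7,-9.5,0,0,-0.166],
])

```text
time_s: 14.9
ee_pos: [0.6211, 0.2503, 0.1503]
orientation: [0.0, 0.008, 1.0, 0.0]
wrist_force: [-0.6, 1.6, -3.4]
width: 0.383
finger_force: 30.0
```

```bash
python3 rest.py rA2 .443 .087; python3 held.py hC; python3 plan.py .444 .161 .055 3.118 8
```

```text
top none
side 0.004 0.89 [ 0.4425  0.0833 -0.2678] 49.72549019607843 [np.float64(638.0)]
side 0.014 0.89 [ 0.4417  0.0956 -0.23  ] 52.49019607843137 [np.float64(638.0)]
t 15.2 p [0.6191 0.2518 0.1487] yaw 3.118 rotvec [ 0.    -0.001  0.   ] dist 218.3
[ 21.6 -11.9  11.7] [ 0. -0.  0.]
[ 21.6 -11.9  11.7] [ 0. -0.  0.]
[ 21.6 -11.9  11.7] [ 0. -0.  0.]
[ 21.6 -11.9  11.7] [ 0. -0.  0.]
[ 21.6 -11.9  11.7] [ 0. -0.  0.]
[ 21.6 -11.9  11.7] [ 0. -0.  0.]
[ 21.6 -11.9  11.7] [ 0. -0.  0.]
[ 21.6 -11.9  11.7] [ 0. -0.  0.]Traceback (most recent call last):
  File "held.py", line 11, in <module>
    k=min(L,key=lambda q:np.hypot(*(atz(c,q['at'],zu+.03)[:2]-p[:2])));cm.append((c,k['mask'].astype(float)))
ValueError: min() iterable argument is empty
```

View pics/rA2.png

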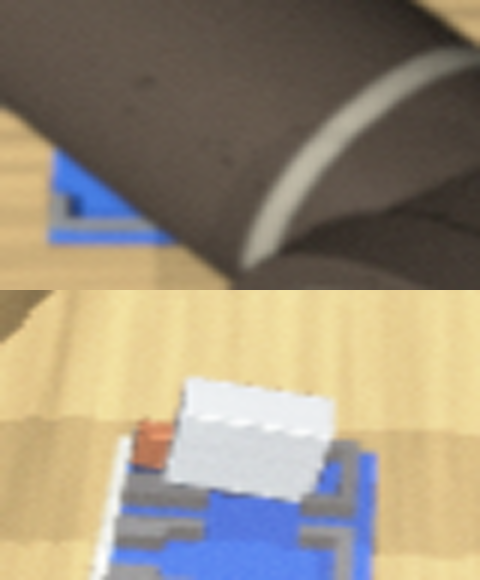

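A is pitched: its tab end sits on the front end wall, so it went in about 3 mm too far forward, as the side fit had said. I'll place B with side-camera x as the reference, then re-seat A.

```bash
sed -i "s/for n in('top','side')/for n in('side',)/; s/^q,f,m=/cm=cm[-1:];q,f,m=/" held.py; python3 held.py hC
```

```text
side 0.62 [ 0.6197  0.2573 -0.0208] 408.0705882352941 [np.float64(527.0)]
both [ 0.6197  0.2573 -0.0208] 408.0705882352941 [np.float64(527.0)] tcp [0.6191 0.2518 0.1487] -0.0235370246375747
block offset along/across 0.0005385226739839172 0.005528147844354212 dyaw 0.002773511779360558
```

Call:
carry_out([
  [20,21.6,-11.9,11,0,0,0],
  [20,21.6,-11.9,11,0,0,0],
  [20,21.6,-11.9,11,0,0,0],
  [20,21.6,-11.9,11,0,0,0],
  [20,21.6,-11.9,11,0,0,0],
  [20,21.6,-11.9,11,0,0,0],
  [20,21.6,-11.9,11,0,0,0],
  [20,23.6,-11.9,11,0,0,0],
])

```text
time_s: 16.3
ee_pos: [0.4423, 0.1597, 0.0605]
orientation: [0.0, 0.011, 1.0, -0.0]
wrist_force: [0.6, 0.5, -1.5]
width: 0.385
finger_force: 30.0
```

Call:
carry_out([
  [20,0,0,0,0,0,0],
  [20,0,0,0,0,0,0],
  [20,0,0,0,0,0,0],
  [20,0,0,0,0,0,0],
  [20,0,0,0,0,0,0],
  [20,0,0,0,0,0,0],
  [20,0,0,0,0,0,0],
  [20,0,0,0,0,0,0],
])

```text
time_s: 17.3
ee_pos: [0.4434, 0.1597, 0.0606]
orientation: [-0.0, 0.011, 1.0, -0.0]
wrist_force: [0.5, -0.1, -2.8]
width: 0.385
finger_force: 30.0
```

```bash
python3 held.py hD; python3 - <<'E'
from h import *
a=cv2.imread('pics/hDside.png')[225:290,245:325];cv2.imwrite('pics/hD.png',cv2.resize(a,(800,600),interpolation=2))
c=shot('side')
# expected pixels of nest-1 seated block bottom corners (side-frame tray)
r=R.from_euler('z',-.024).as_matrix()
P=[r@np.array([x,.037+.017,z])+[.4434,.1245,0] for x,z in((.033,.004),(-.033,.004),(.033,.052),(-.033,.052),(.048,.026))]
print(proj(c,P).round(1))
E
```

```text
side 0.91 [ 0.4458  0.1654 -0.0444] 377.8274509803922 [np.float64(363.0)]
both [ 0.4458  0.1654 -0.0444] 377.8274509803922 [np.float64(363.0)] tcp [0.4434 0.1597 0.0606] -0.021841148998437025
block offset along/across 0.0021538817593428398 0.005883298219392427 dyaw -0.022529748201859365
[[273.7 270.7]
 [275.6 297.3]
 [258.9 270.9]
 [260.8 298.1]
 [266.6 264.8]]
```

View pics/hD.png

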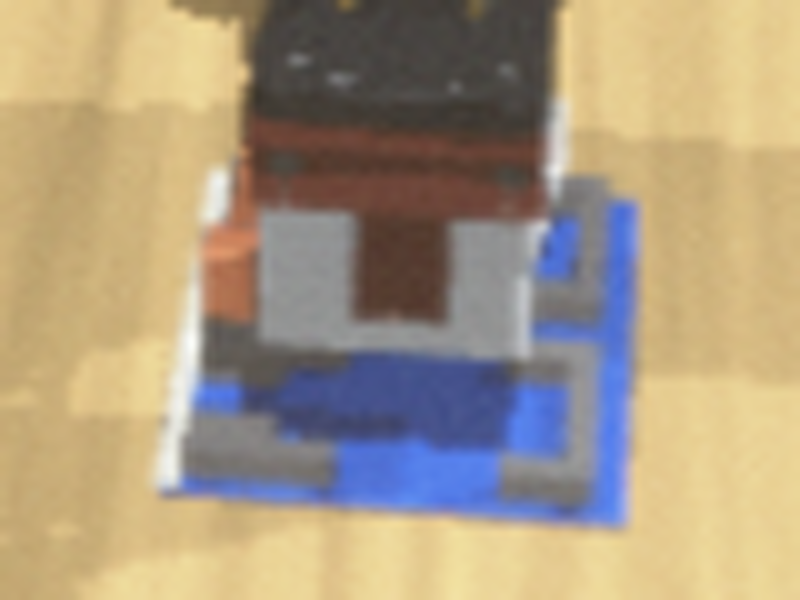

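In the side crop, the gap between nest 1's ribs (columns 330–500) and its rear wall (inner edge at 568) put the nest centre about 7 mm behind the tray's centre. That explains the misfit. B's block spans columns 259–530, so it has to go back about 8 mm.

Call:
carry_out([
  [20,4,0.7,0,0,0,0],
  [20,4,0.6,5,0,0,0],
  [20,0,0,10,0,0,0],
  [20,0,0,8,0,0,0],
  [20,0,0,6,0,0,0],
  [20,0,0,5,0,0,0],
  [20,0,0,4,0,0,0],
  [20,0,0,0,0,0,0],
])

```text
time_s: 18.45
ee_pos: [0.4353, 0.1612, 0.0224]
orientation: [-0.0, 0.011, 1.0, -0.0]
wrist_force: [-0.8, -0.3, -2.1]
width: 0.386
finger_force: 30.0
```

No contact force at that depth, so B is going in. Final lowering and release.

Call:
carry_out([
  [20,0,0,1.2,0,0,0],
  [20,0,0,0,0,0,0],
  [52,0,0,0,0,0,0],
  [52,0,0,0,0,0,0],
  [52,0,0,0,0,0,0],
  [52,0,0,-20,0,0,0],
  [52,0,0,-40,0,0,0],
  [52,0,0,-40,0,0,0],
])

```text
time_s: 19.45
ee_pos: [0.4351, 0.1613, 0.1224]
orientation: [-0.0, 0.011, 1.0, 0.0]
wrist_force: [0.5, 0.5, -0.2]
width: 0.594
finger_force: 0.0
```

```bash
python3 plan.py .443 .087 .10 3.118 8
```

```text
t 19.45 p [0.4351 0.1613 0.1224] yaw 3.12 rotvec [ 0.    -0.001  0.002] dist 78.0
[-1.2 -9.3  2.8] [ 0. -0.  0.]
[-1.2 -9.3  2.8] [ 0. -0.  0.]
[-1.2 -9.3  2.8] [ 0. -0.  0.]
[-1.2 -9.3  2.8] [ 0. -0.  0.]
[-1.2 -9.3  2.8] [ 0. -0.  0.]
[-1.2 -9.3  2.8] [ 0. -0.  0.]
[-1.2 -9.3  2.8] [ 0. -0.  0.]
[-1.2 -9.3  2.8] [ 0. -0.  0.]
```

Call:
carry_out([
  [52,-1,-9.3,0,0,0,0],
  [52,-1,-9.3,0,0,0,0],
  [52,-1,-9.3,0,0,0,0],
  [52,-1,-9.3,0,0,0,0],
  [52,-1,-9.3,0,0,0,0],
  [52,-1,-9.3,0,0,0,0],
  [52,-1,-9.3,0,0,0,0],
  [52,0,-9.3,0,0,0,0],
])

```text
time_s: 20.45
ee_pos: [0.4409, 0.086, 0.1215]
orientation: [0.0, 0.011, 1.0, 0.0]
wrist_force: [0.1, 0.1, -0.0]
width: 0.592
finger_force: 0.0
```

Call:
carry_out([
  [52,0,0,30,0,0,0],
  [52,0,0,30,0,0,0],
  [52,0,0,25,0,0,0],
  [52,0,0,12,0,0,0],
  [52,0,0,0,0,0,0],
  [20,0,0,0,0,0,0],
  [20,0,0,0,0,0,0],
  [20,0,0,0,0,0,0],
])

```text
time_s: 21.45
ee_pos: [0.4414, 0.0867, 0.0251]
orientation: [0.001, 0.011, 1.0, -0.0]
wrist_force: [-0.7, -0.7, 5.0]
width: 0.387
finger_force: 30.0
```

Call:
carry_out([
  [20,0,0,-8,0,0,0],
  [20,0,0,-8,0,0,0],
  [20,0,0,-9,0,0,0],
  [20,3,0,0,0,0.04,0],
  [20,3,0,0,0,0.04,0],
  [20,0,0,0,0,0.04,0],
  [20,0,0,0,0,0,0],
  [20,0,0,0,0,0,0],
])

```text
time_s: 22.45
ee_pos: [0.4346, 0.0868, 0.0497]
orientation: [-0.06, 0.011, 0.998, 0.001]
wrist_force: [-0.2, -0.5, -2.6]
width: 0.389
finger_force: 30.0
```

```bash
python3 - <<'E'
from h import *
c=shot('side');a=c['pixels'][215:280,245:325,::-1];cv2.imwrite('pics/rt.png',cv2.resize(a,(800,600),interpolation=2))
r=R.from_euler('z',-.024).as_matrix()
_,p,_=st();print(p)
z0=p[2]-.0155
for y,zs in((.037,(.004,.052)),(-.037,(z0,z0+.048))):
  P=[r@np.array([x,y+.017,z])+[.4434,.1245,0] for x in(.026,-.040) for z in zs];print(((proj(c,P)-[215,245]+.5)*[600/65,10]).round(0))
E
```

```text
[0.43458785 0.08670957 0.04969257]
[[548. 290.]
 [412. 293.]
 [566. 556.]
 [429. 565.]]
[[290. 315.]
 [152. 318.]
 [305. 570.]
 [167. 579.]]
```

View pics/rt.png

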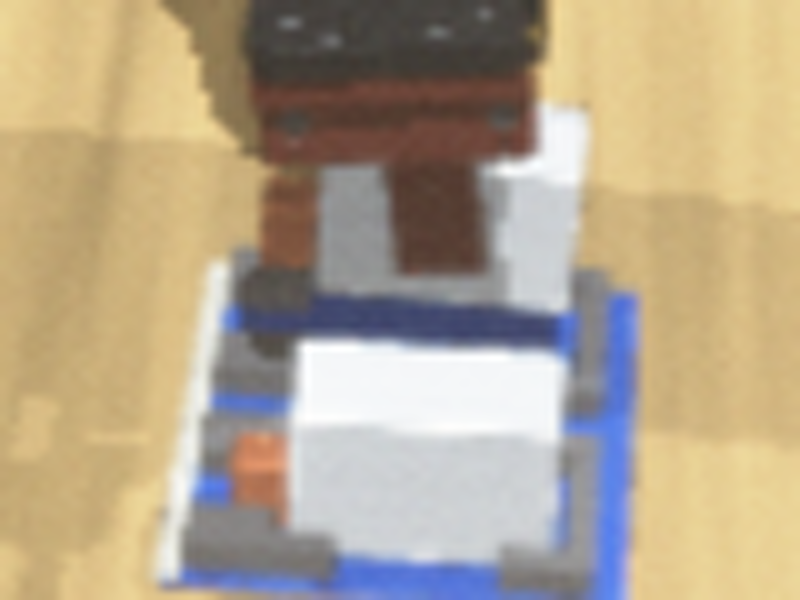

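B is fully seated: its outline matches the prediction (columns 290–558). A is level over nest 2 at the predicted corners (315,295) and (570,310), so I'll lower it straight down, allowing for the tool tilt.

Call:
carry_out([
  [20,-0.6,0,5,0,0,0],
  [20,-0.6,0,5,0,0,0],
  [20,-0.6,0,5,0,0,0],
  [20,-0.6,0,5,0,0,0],
  [20,-0.5,0,4,0,0,0],
  [20,-0.4,0,3,0,0,0],
  [20,0,0,0,0,0,0],
  [20,0,0,0,0,0,0],
])

```text
time_s: 23.5
ee_pos: [0.435, 0.0868, 0.0224]
orientation: [-0.06, 0.011, 0.998, 0.001]
wrist_force: [-0.1, 0.7, -2.9]
width: 0.385
finger_force: 30.0
```

Call:
carry_out([
  [20,-0.2,0,1.5,0,0,0],
  [20,0,0,0,0,0,0],
  [52,0,0,0,0,0,0],
  [52,0,0,0,0,0,0],
  [52,0,0,0,0,0,0],
  [52,2.4,0,-20,0,0,0],
  [52,4.8,0,-40,0,0,0],
  [52,4.8,0,-40,0,0,0],
])

```text
time_s: 24.5
ee_pos: [0.4347, 0.0872, 0.1238]
orientation: [-0.06, 0.01, 0.998, 0.001]
wrist_force: [1.1, 0.0, -0.9]
width: 0.594
finger_force: 0.0
```

```bash
python3 plan.py .484 -.25 .23 1.48 10
```

```text
t 24.5 p [0.4347 0.0872 0.1238] yaw 3.121 rotvec [-0.098 -0.092  1.638] dist 356.9
[ -4.3 -33.6 -11.2] [-0.01  -0.009  0.164]
[ -9.8 -32.3 -11.5] [-0.01  -0.009  0.164]
[-15.1 -30.2 -11.7] [-0.01  -0.009  0.164]
[-19.9 -27.2 -11.8] [-0.01  -0.009  0.164]
[-24.2 -23.4 -11.9] [-0.01  -0.009  0.164]
[-27.8 -19.1 -11.8] [-0.01  -0.009  0.164]
[-30.6 -14.2 -11.7] [-0.01  -0.009  0.164]
[-32.6  -8.9 -11.5] [-0.01  -0.009  0.164]
[-33.7  -3.3 -11.3] [-0.01  -0.009  0.164]
[-33.9   2.4 -11. ] [-0.01  -0.009  0.164]
```

Call:
carry_out([
  [52,-4.3,-33.6,-11.2,-0.01,-0.009,0.164],
  [45,-9.8,-32.3,-11.5,-0.01,-0.009,0.164],
  [45,-15.1,-30.2,-11.7,-0.01,-0.009,0.164],
  [45,-19.9,-27.2,-11.8,-0.01,-0.009,0.164],
  [45,-24.2,-23.4,-11.9,-0.01,-0.009,0.164],
  [45,-27.8,-19.1,-11.8,-0.01,-0.009,0.164],
  [45,-30.6,-14.2,-11.7,-0.01,-0.009,0.164],
  [45,-32.6,-8.9,-11.5,-0.01,-0.009,0.164],
])

```text
time_s: 25.5
ee_pos: [0.474, -0.1838, 0.2082]
orientation: [-0.013, 0.621, 0.784, 0.001]
wrist_force: [0.3, -0.8, -0.1]
width: 0.511
finger_force: 0.0
```

```bash
python3 plan.py .484 -.25 .20 1.48 4; python3 - <<'E'
from h import *
c=shot('side');a=c['pixels'][215:280,245:325,::-1];b=c['pixels'][120:185,225:305,::-1]
cv2.imwrite('pics/both.png',np.vstack([cv2.resize(v,(368,299),interpolation=2) for v in(a,b)]))
im=c['pixels'].astype(int);r=(im[...,0]>110)&(im[...,1]<70)&(im[...,2]<70);ys,xs=np.nonzero(r[138:170,262:295]);P=np.c_[ys+138,xs+262]
print(len(P),P.min(0),P.max(0),atz(c,P.mean(0),.131), sense()['joints'])
E
```

```text
t 25.5 p [ 0.474  -0.1838  0.2082] yaw 1.801 rotvec [-0.018 -0.02   0.321] dist 67.5
[-16.7  -1.3   1.7] [-0.005 -0.005  0.08 ]
[-16.8   0.    1.8] [-0.005 -0.005  0.08 ]
[-16.7   1.3   1.9] [-0.005 -0.005  0.08 ]
[-16.5   2.7   1.9] [-0.005 -0.005  0.08 ]
54 [144 273] [163 280] [ 0.48397796 -0.24262626  0.131     ] [ 0.96027209  0.35842514 -0.8358253   1.82770877  0.28149033  1.10444348
  0.24010337]
```

View pics/both.png

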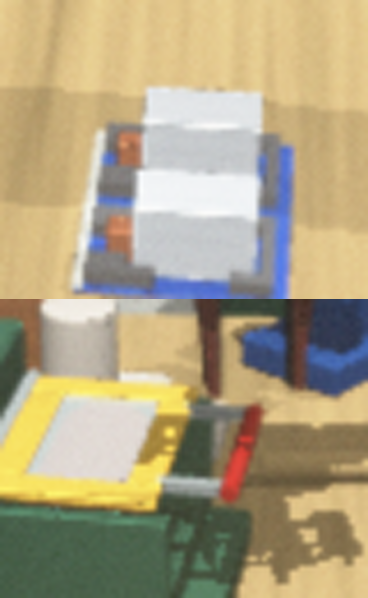

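Both blanks stand level and fully down with their tabs in the slots. The handle is clear at (0.484, -0.245).

Call:
carry_out([
  [45,-16.5,-1.3,2,-0.005,-0.005,0.08],
  [45,-16.5,0,2,-0.005,-0.005,0.08],
  [45,-16.5,1.3,2,-0.005,-0.005,0.08],
  [45,-14,2.7,2,-0.005,-0.005,0.08],
  [45,0,0,0,0,0,0],
  [45,0,0,0,0,0,0],
  [45,0,0,15,0,0,0],
  [45,0,0,15,0,0,0],
])

```text
time_s: 26.55
ee_pos: [0.4839, -0.2457, 0.1664]
orientation: [-0.0, 0.736, 0.677, 0.0]
wrist_force: [0.2, 0.3, 0.4]
width: 0.517
finger_force: 0.0
```

```bash
python3 plan.py .484 -.246 .110 1.48 4;python3 -c "
from h import *
print(sense()['joints'],sense()['width'])"
```

```text
t 26.55 p [ 0.4839 -0.2457  0.1664] yaw 1.487 rotvec [-0.    -0.     0.007] dist 56.4
[-0.1  0.  14.1] [-0.    -0.     0.002]
[-0.1  0.  14.1] [-0.    -0.     0.002]
[-0.1  0.  14.1] [-0.    -0.     0.002]
[-0.1  0.  14.1] [-0.    -0.     0.002]
[ 0.93895349  0.42457038 -0.72057747  1.82602505  0.3258828   1.01286768
  0.00284102] 0.5172884983562162
```

Call:
carry_out([
  [45,0,0,14,0,0,0.007],
  [45,0,0,14,0,0,0],
  [45,0,0,14,0,0,0],
  [45,0,0,12,0,0,0],
  [45,0,0,2,0,0,0],
  [0,0,0,0,0,0,0],
  [0,0,0,0,0,0,0],
  [0,0,0,0,0,0,0],
])

```text
time_s: 27.55
ee_pos: [0.4844, -0.2462, 0.1119]
orientation: [0.0, 0.739, 0.674, 0.0]
wrist_force: [-0.1, 0.1, 0.8]
width: 0.211
finger_force: 0.0
```

Call:
carry_out([
  [0,0,0,0,0,0,0],
  [0,0,0,0,0,0,0],
  [0,0,0,0,0,0,0],
  [0,0,0,0,0,0,0],
  [0,0,0,0,0,0,0],
  [0,0,0,0,0,0,0],
  [0,0,0,0,0,0,0],
  [0,0,0,0,0,0,0],
])

```text
time_s: 28.55
ee_pos: [0.4841, -0.2462, 0.1115]
orientation: [0.0, 0.739, 0.674, 0.0]
wrist_force: [-1.4, -1.1, 2.2]
width: 0.153
finger_force: 30.0
```

```bash
python3 - <<'E'
from h import *
# lift: TCP path with grasp point on the arc, tool tilt tt about the guard's +y; print tool-frame rows
s,p,r=st();M0=r.as_matrix();th=-.09;ex=np.array([np.cos(th),np.sin(th),0]);ey=np.array([-np.sin(th),np.cos(th),0]);ez=np.array([0,0,1.])
g0=p+M0[:,2]*(-.019);print(p,s['wrist_force'],s['width'],M0.T@ey)
n=16;Q=np.linspace(0,.78,n+1);T=np.linspace(0,.42,n+1)
def pose(q,t):
    g=g0+.17*((1-np.cos(q))*ex+np.sin(q)*ez);M=R.from_rotvec(ey*t).as_matrix()@M0;return g+M[:,2]*.019,M
for i in range(n):
    a,A=pose(Q[i],T[i]);b,B=pose(Q[i+1],T[i+1]);print((A.T@(b-a)*1000).round(1),R.from_matrix(A.T@B).as_rotvec().round(3))
print(b)
E
```

```text
[ 0.48408404 -0.24620232  0.11147491] [-1.4462188  -1.05004844  2.21668295] 0.15303549643570286 [ 9.99997197e-01 -2.36779055e-03 -6.73883151e-06]
[-0.  -0.3 -8.3] [ 0.026 -0.    -0.   ]
[-0.  -0.1 -8.3] [ 0.026 -0.    -0.   ]
[ 0.   0.1 -8.3] [ 0.026 -0.    -0.   ]
[ 0.   0.3 -8.3] [ 0.026 -0.    -0.   ]
[ 0.   0.4 -8.2] [ 0.026 -0.    -0.   ]
[ 0.   0.6 -8.2] [ 0.026 -0.    -0.   ]
[ 0.   0.8 -8.2] [ 0.026 -0.    -0.   ]
[ 0.   1.  -8.2] [ 0.026 -0.    -0.   ]
[ 0.   1.2 -8.1] [ 0.026 -0.    -0.   ]
[ 0.   1.4 -8.1] [ 0.026 -0.    -0.   ]
[ 0.   1.5 -8. ] [ 0.026 -0.    -0.   ]
[ 0.   1.7 -8. ] [ 0.026 -0.    -0.   ]
[ 0.   1.9 -7.9] [ 0.026 -0.    -0.   ]
[ 0.   2.1 -7.9] [ 0.026 -0.    -0.   ]
[ 0.   2.3 -7.8] [ 0.026 -0.    -0.   ]
[ 0.   2.4 -7.8] [ 0.026 -0.    -0.   ]
[ 0.52531362 -0.24992303  0.23268311]
```

Gripped: the opening is 13.4 mm, which matches the 14 mm bar. Lifting along the arc.

Call:
carry_out([
  [0,0,-0.3,-8.3,0.026,0,0],
  [0,0,-0.1,-8.3,0.026,0,0],
  [0,0,0.1,-8.3,0.026,0,0],
  [0,0,0.3,-8.3,0.026,0,0],
  [0,0,0.4,-8.2,0.026,0,0],
  [0,0,0.6,-8.2,0.026,0,0],
  [0,0,0.8,-8.2,0.026,0,0],
  [0,0,1,-8.2,0.026,0,0],
])

```text
time_s: 29.55
ee_pos: [0.4927, -0.247, 0.1758]
orientation: [-0.077, 0.735, 0.67, -0.07]
wrist_force: [1.2, -1.3, -5.8]
width: 0.152
finger_force: 30.0
```

```bash
python3 -c "
from h import *
s=sense();print(s['joints'],s['wrist_force'],s['ft_torque'])"
```

```text
[ 0.80837451  0.54270901 -0.66531658  1.63378154  0.35564366  1.30260343
 -0.04604626] [ 1.20659849 -1.2900817  -5.75942502] [-0.40534031 -0.60581411  0.046559  ]
```

Force is about 6 N down and the joints have room. Continuing.

Call:
carry_out([
  [0,0,1.2,-8.1,0.026,0,0],
  [0,0,1.4,-8.1,0.026,0,0],
  [0,0,1.5,-8,0.026,0,0],
  [0,0,1.7,-8,0.026,0,0],
  [0,0,1.9,-7.9,0.026,0,0],
  [0,0,2.1,-7.9,0.026,0,0],
  [0,0,2.3,-7.8,0.026,0,0],
  [0,0,2.4,-7.8,0.026,0,0],
])

```text
time_s: 30.55
ee_pos: [0.5241, -0.2499, 0.2319]
orientation: [-0.154, 0.723, 0.659, -0.14]
wrist_force: [-3.2, -0.3, -3.2]
width: 0.144
finger_force: 30.0
```

Call:
carry_out([
  [0,0,0,0,0,0,0],
  [0,0,0,0,0,0,0],
  [0,0,0,0,0,0,0],
  [0,0,0,0,0,0,0],
  [0,0,0,0,0,0,0],
  [0,0,0,0,0,0,0],
  [0,0,0,0,0,0,0],
  [0,0,0,0,0,0,0],
])

```text
time_s: 31.55
ee_pos: [0.5251, -0.25, 0.2329]
orientation: [-0.152, 0.723, 0.659, -0.139]
wrist_force: [-3.4, -1.7, -4.1]
width: 0.147
finger_force: 30.0
```

```bash
python3 - <<'E'
from h import *
s,p,r=st();M=r.as_matrix();g=p-.019*M[:,2];print(s['joint_velocities'],s['width'],s['wrist_force'],'grasp',g,'q from height (g0 z .1305):',np.arcsin((g[2]-.1305)/.17))
c=shot('side');a=c['pixels'][80:185,200:340,::-1];b=c['pixels'][215:285,235:328,::-1]
cv2.imwrite('pics/end.png',np.vstack([cv2.resize(v,(400,300),interpolation=2) for v in(a,b)]))
E
```

```text
[-0.00027035  0.00175197  0.00020542 -0.00135286 -0.00112871 -0.00028643
 -0.00102915] 0.1470301978247458 [-3.43118093 -1.67275652 -4.07324137] grasp [ 0.53274194 -0.25074979  0.25025277] q from height (g0 z .1305): 0.7816170096683794
```

View pics/end.png

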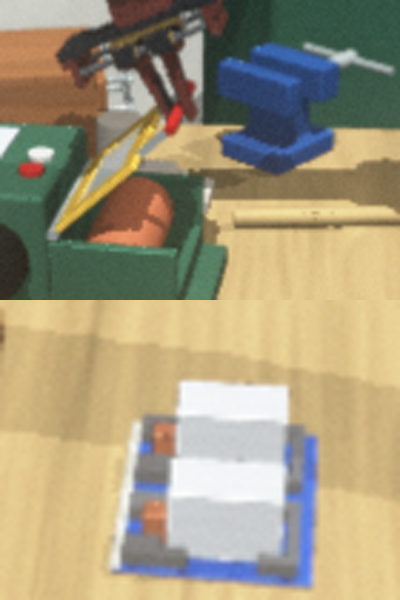

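The guard stands open at about 45° with the fingers on the red bar, still, and both blanks are seated. Handing in.

```bash
python3 -c "
from rig import *
print(sign_off())"
```

```text
the job is handed in; nothing more can be done
None
```

I've handed the job in at about 32 s: both blanks are fully down in the nests with their tabs in the slots, and the arm is holding the guard still by its red handle at about 45° (0.78 rad, worked out from the gripper height); blank A first landed tilted and I re-seated it, and no verdict came back.

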